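# Clamp a frame moulding with the T-key

### The job

Clamp the moulding in the small grey press: take the taller T-handled key, with the slotted foot and thick shaft, from the wooden stand, lower it into the press's round well so that its slot straddles the tang of the sunken screw, and turn it clockwise (seen from above) as far as the screw goes, about a sixth of a turn. Leave the key standing in the well, and leave the shorter, thin-shafted key in the stand.

Things in the scene. Friction and masses are not known exactly. Their poses are not given: they have to be found in the camera images.
- slot_key: Steel T-key, 150 mm tall, upright in a stand hole. Origin: centre of the foot's underside, 12 mm over the bench at start; z up. Dark handle bar along x: 80 x 14 (y) x 16 mm, middle 142 mm above origin. Shaft 16 mm thick. Foot 24 (x) x 22 x 35 mm; its slot, 14 mm wide, 25 deep, runs along x. Wooden stand 90 x 220 mm, top 50 mm high, holes 46 mm wide, 120 apart. 0.25 kg. Same after half a turn.
- round_key: The wrong key, upright in the stand's other hole: only 115 mm tall, with a thin 9 mm shaft, a shorter, narrower handle (56 x 10 mm) and a round foot of 28 mm diameter without slot. Origin: centre of its underside, z up. Leave it there.
- tang (a point): Middle of the tang's top edge, on the well's vertical axis, 26 mm over the bench. x along the tang, turning with the screw. Tang 30 (x) x 6 x 18 mm, on a disc (top 8 mm over the bench) where the key's foot lands. Bore 37 mm wide, topped by a funnel collar 60 mm wide at its rim, 70 mm over the bench. The slot has 4 mm play each side, so the key turns idly 17 degrees either way before driving.
- clamp_screw (a joint): Screw angle in rad: 0 to 0.2 at the start (loose), grows as it is turned clockwise seen from above, 1.05 at its fixed stop (jaw on the moulding). Turns against about 0.12 N m of friction, stays where it is left. The press is fixed to the bench. At 0 the tang points 30 degrees counter-clockwise from the way the jaw closes (from the well towards the moulding).
Things that resemble listed ones, but are neither listed nor needed, are in the scene too. What is shaped like the slot_key but turquoise is not meant.

How it is judged (in metres and radians):
On the way:
1. the slotted key's foot is down in the well, over the tang (horizontal distance between slot_key and tang below 0.01 m and z of slot_key in the frame of tang below -0.008 m), for 0.2 s.
At the end, for the whole second after the job is handed in: The screw is within 10 degrees of its stop (joint above 0.88 rad); the slotted key stands at rest in the well, within 0.2 rad of upright, foot at least 8 mm below the tang's top edge and within 10 mm of its axis; the round-footed key is within 30 mm of where it stood, in the stand (all of step 1 and value of joint clamp_screw above 0.88 rad and angle between slot_key's own z axis and vertical below 0.2 rad and linear speed of slot_key below 0.03 m/s and distance of round_key from where it was at the start of the episode below 0.03 m); the robot touches nothing.
It fails at once if the screw is turned by something other than the slotted key (past 0.45 rad while the key's foot is not down over the tang) (value of joint clamp_screw above 0.45 rad and (horizontal distance between slot_key and tang above 0.02 m or z of slot_key in the frame of tang above 0 m)).
It fails at once if the round-footed key is moved more than 30 mm (distance of round_key from where it was at the start of the episode above 0.03 m).
It also fails if it takes over 48 s, if anything falls off the work surface, if the arm or the gripper's body presses on something with over 40 N, if the wrist force passes 120 N, or if a joint passes its speed limit or range.

### The arm

A 6-joint arm with a two-finger parallel gripper is mounted at the origin on the work surface; the furniture and walls round the work are solid. World frame = base frame: x ahead of the robot, y to its left, z up, the work surface at z = 0. Lengths are in mm, angles in rad, forces in N, time in s.
With the tool pointing down it reaches from about 325 to 1000 mm from the base axis. Payload 5.1 kg.
Tool frame: the origin (TCP) lies at the very end of the fingers, on their centre line; the grasp point (between the pads) lies 19 mm behind it; z points along the fingers, y is the line along which they close (so a half turn about z gives the same grasp; the last joint's range is limited). The gripper opens to 85 mm and grips with 20 to 120 N. Pads are 22 mm wide; open, the fingers measure 114 mm over their backs; the gripper's body (76 mm by 85 mm) begins 54 mm behind the grasp point. The pads swing forward as they close: fully open they stand 13 mm farther back than shut.
Start: joints at [1.2, 0.124, 1.65, -0, 1.367, -0.083], TCP at [184.52, 623.247, 231.322] pointing down, gripper open.
Joint ranges: [-2.61, 2.61], [-1.02, 2.33], [0.03, 2.71], [-1.35, 4.49], [0.32, 2.68], [-2.91, 2.91]. Speed limits (rad/s): [2.57, 2.57, 3.14, 3.14, 3.14, 3.14].

### API

Orientations are given as [roll, pitch, yaw] about the fixed x, y, z axes, in that order (R = Rz(yaw) Ry(pitch) Rx(roll)).
In Python, from bench import r, imaging gives the robot as it stands.
- The arm moves only by the tool drive_tool, never from a script. Its arguments are lists of equal length, an entry for each row: "xyz": the shift along the tool's x, y, z in m, a list of three; "turn": the turn, a rotation vector about the tool's x, y, z in degrees, a list of three. A call has 1 to 12 rows; each row is the pose to reach, as a shift and turn from the pose commanded when the call began, along the tool's axes at that moment; what a row does not reach only later rows make up. A row lasts 1/12 s, in which the tool goes at most 41.7 mm and 7.16 degrees, less where a joint would pass 70% of its speed; a pose out of reach is approached as far as the arm can. A call with a gripper value outside its range is refused whole. "grip" is the closure, from 0 (fully open) to 1 (shut), set as the call begins (left out, the last holds). The fingers move at their own pace and stop on an object; "squeeze" is the grip in N (left out, the last holds). Time passes only in rows, so rows that repeat a pose let the fingers close. It gives the time, the measured TCP pose, the force, the opening and the grip force at its end, in the units of the state.
- r.read_state(): the state, without advancing time (a new reading comes with each control period).
- imaging.grab_frame(name): name is "side" or "top"; returns the picture (420x560x3 uint8, red, green, blue); there is no depth.
- imaging.get_calibration(name): a dict with "camera_matrix" (3x3 intrinsics, pixels), "pose" (4x4, takes a point from camera to world coordinates). Camera axes: x right, y up, looking along -z (the intrinsics and any distortion apply to the point x, -y, -z); pixel columns grow to the right and rows downward; lengths in mm; the calibration is good to about 2 mm. A picture is of the moment at which its call begins. get_calibration takes no time and is no camera call.
- r.hand_in(): hands the job in; it is judged then, once.
The state is a dict: "clock": time; "q": joint angles; "qvel": joint speeds; "joint_efforts": joint torques, N m; "eef_pos": TCP position; "eef_rot": TCP orientation; "contact_force": force on the tool from outside, world axes, zero at the start; "torque": the same for the moment, N m; "gripper_width": finger opening in mm; "grip_force": force on a finger pad.
Only numpy, scipy, OpenCV 4.12 (cv2) and the standard library are available. Lean on these libraries where they do the work, as an engineer would, in place of code of your own. Each camera call takes 0.05 s, during which the arm holds its last target. There are 200 camera calls.

## Working session

There is one attempt and no reset: what is moved stays moved. The work goes in short steps, Python scripts to look and compute and a tool call to move; the robot and the scene stay as the last step left them, time stands still between calls to the robot, and variables do not carry over. Pictures are saved under pics/ and viewed, at most 10 in all, crops included, and the job is handed in when it is done.

Besides the shell and the picture viewer there is one more tool, called after ">>>" as a command line: name --argument value ..., lists and objects as JSON in quotes. drive_tool: Moves the arm, as the interface text tells. Its arguments: {"type":"object","properties":{"xyz":{"type":"array"},"turn":{"type":"array"},"grip":{"type":"number"},"squeeze":{"type":"number"}},"required":["xyz","turn"]}

```bash
mkdir -p pics; ls
python3 - <<'E'
from bench import r, imaging
import cv2
for n in("side","top"):
    f=imaging.grab_frame(n); cv2.imwrite(f"pics/{n}0.png",f[:,:,::-1]); c=imaging.get_calibration(n); print(n,c)
print(r.read_state())
E
```

```text
pics
side {'camera_matrix': array([[516.56700478,   0.        , 280.13559389],
       [  0.        , 516.56700478, 212.81486517],
       [  0.        ,   0.        ,   1.        ]]), 'pose': array([[ 9.99821913e-01, -5.97419421e-03,  1.79011368e-02,
         4.79671126e+02],
       [ 1.86775763e-02,  4.48967740e-01, -8.93352739e-01,
        -9.34310891e+02],
       [-2.69997020e-03,  8.93527995e-01,  4.48999369e-01,
         5.46462258e+02],
       [ 0.00000000e+00,  0.00000000e+00,  0.00000000e+00,
         1.00000000e+00]])}
top {'camera_matrix': array([[451.57322591,   0.        , 281.4578391 ],
       [  0.        , 451.57322591, 214.07180634],
       [  0.        ,   0.        ,   1.        ]]), 'pose': array([[-2.02064867e-01,  9.27232666e-01, -3.15292520e-01,
         1.72068403e+02],
       [-9.79370637e-01, -1.90742961e-01,  6.67104097e-02,
         8.06526931e+01],
       [ 1.71624227e-03,  3.22268066e-01,  9.46646897e-01,
         8.85237224e+02],
       [ 0.00000000e+00,  0.00000000e+00,  0.00000000e+00,
         1.00000000e+00]])}
{'clock': 0.1, 'q': array([ 1.20042614e+00,  1.24450362e-01,  1.65155107e+00, -2.37239307e-05,
        1.36752026e+00, -8.26128163e-02]), 'qvel': array([-0.00086556, -0.00217471, -0.00099282,  0.00032957,  0.00076365,
        0.00081286]), 'joint_efforts': array([ 2.34019217e-04, -4.24932218e+01, -3.66651249e+01, -1.54313593e-04,
        3.91122914e-03,  1.19264317e-05]), 'eef_pos': array([184.30907938, 622.73447708, 230.16111785]), 'eef_rot': array([-3.13966828e+00, -1.36034430e-04,  2.85383996e+00]), 'contact_force': array([-0.28850988,  0.42336515, -0.77064305]), 'torque': array([ 0.00213775, -0.03541284, -0.00807834]), 'grip_force': 0.0, 'gripper_width': 85.51158575931599}
```

View pics/side0.png

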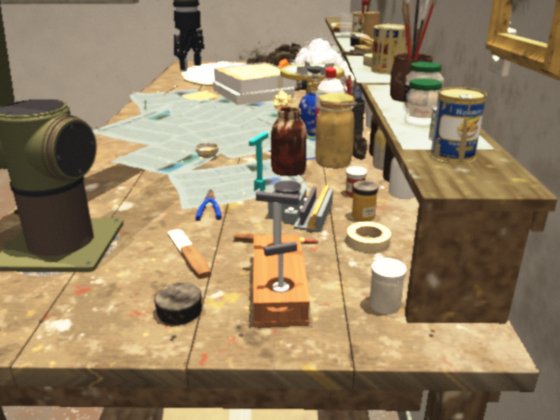

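View pics/top0.png

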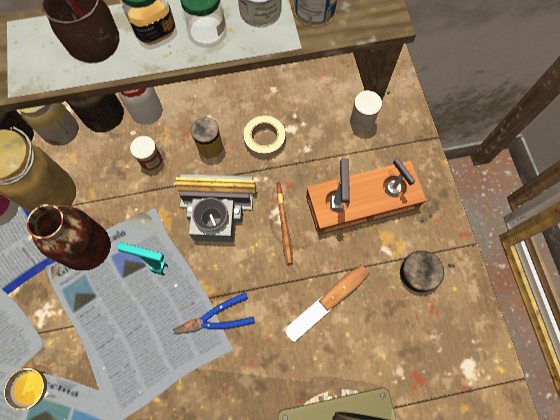

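Candidates for the slot key:
- Dark T-handle at top (343,180), side (278,197): large bar, thick shaft.
- Dark T-handle at top (403,172), side (280,248): shorter bar, thin shaft.
- Turquoise T at top (143,257): excluded by colour.

The first one fits the description. The well is at top (211,215). I'll confirm with an enlarged crop.

```bash
cat > h.py <<'E'
import numpy as np, cv2
from bench import r, imaging
def ray(n,u,v):
    c=imaging.get_calibration(n);K=c["camera_matrix"];P=c["pose"]
    d=np.array([(u-K[0,2])/K[0,0],-(v-K[1,2])/K[1,1],-1.]);return P[:3,3],P[:3,:3]@d
def plane(n,u,v,z):
    o,d=ray(n,u,v);return o+d*(z-o[2])/d[2]
def proj(n,p):
    c=imaging.get_calibration(n);K=c["camera_matrix"];P=c["pose"]
    q=P[:3,:3].T@(np.asarray(p,float)-P[:3,3]);return K[0,2]+K[0,0]*q[0]/-q[2],K[1,2]-K[1,1]*q[1]/-q[2]
def crop(n,x0,y0,x1,y1,s):
    f=imaging.grab_frame(n)[y0:y1,x0:x1,::-1];return cv2.resize(f,None,fx=s,fy=s,interpolation=cv2.INTER_CUBIC)
E
python3 - <<'E'
from h import *
a=crop("top",170,165,260,255,4.4);b=crop("top",300,145,430,235,4.4*90/90*.7)
b=crop("top",300,150,390,240,4.4);
cv2.imwrite("pics/c1.png",np.hstack([a,b]))
cv2.imwrite("pics/c2.png",np.hstack([crop("side",225,165,345,325,3.6),crop("top",380,150,440,210,576/60)[:, :360]]))
# dark handle masks in both views
for n,box in(("top",(325,145,365,215)),("top",(385,150,420,195)),("side",(245,180,310,212)),("side",(255,236,305,262))):
    f=imaging.grab_frame(n);x0,y0,x1,y1=box
    g=f[y0:y1,x0:x1].astype(int);m=((g.max(2)<110)&(g.max(2)-g.min(2)<30)).astype(np.uint8)
    k,l,s,c=cv2.connectedComponentsWithStats(m)
    for i in range(1,k):
        if s[i,4]>60:
            pts=np.argwhere(l==i)[:,::-1].astype(np.float32);rr=cv2.minAreaRect(pts)
            print(n,s[i,4],c[i]+[x0,y0],(cv2.boxPoints(rr)+[x0,y0]).round(1).tolist())
E
```

```text
top 186 [339.53225806 190.44086022] [[326.9, 161.5], [341.0, 159.0], [348.6, 202.3], [334.5, 204.8]]
top 160 [400.53125 175.775  ] [[380.0, 173.1], [394.2, 159.8], [414.1, 181.1], [399.9, 194.4]]
side 162 [290.42592593 189.02469136] [[275.0, 182.0], [299.0, 182.0], [299.0, 194.0], [275.0, 194.0]]
side 447 [280.96644295 201.48322148] [[256.0, 211.0], [256.0, 194.0], [305.0, 194.0], [305.0, 211.0]]
side 187 [279.93048128 249.65775401] [[264.4, 249.1], [294.9, 244.2], [296.0, 251.4], [265.5, 256.3]]
```

View pics/c1.png

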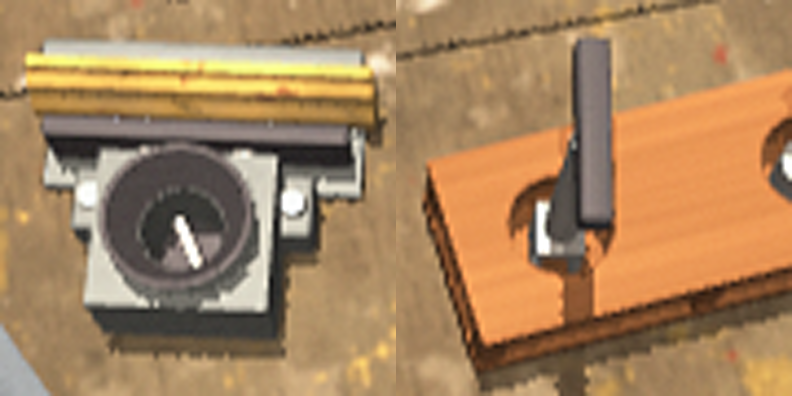

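View pics/c2.png

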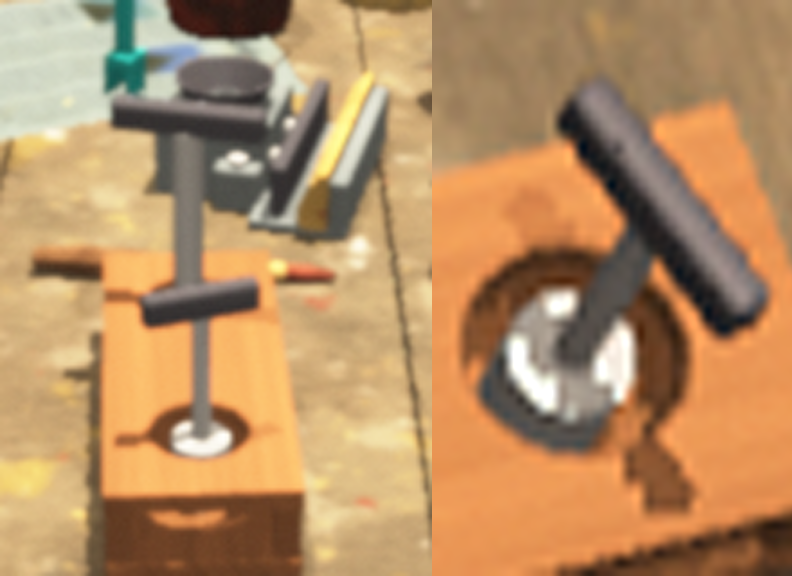

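The crop confirms it: the left key (top (345,180)) has a long bar, a thick shaft and a square foot. The other one, at top (403,172), has a thin shaft and a round white foot. The well rim centre is near top (210.5,214), with the bright tang running from (211,214) to (215,225).

Run:
```python
from h import *
np.set_printoptions(precision=1,suppress=True)
cs=[(340.9,158.8),(348.6,159.1),(349.3,200.3),(342,199.8)]
W=np.array([plane("top",*c,162) for c in cs]);print("key",W,W.mean(0)); d=(W[3]+W[2]-W[0]-W[1])/2;print(d,np.degrees(np.arctan2(d[1],d[0])),np.linalg.norm(d))
ctr=W.mean(0)
# side check: centre of top-of-handle
print("side proj of handle mid",proj("side",[ctr[0],ctr[1],154]), "seen mid", 225+190/3.6,165+116/3.6)
print("foot top",proj("top",[ctr[0],ctr[1],47]))
# rim
for e in [(104,216),(254,210),(178,143),(178,290)]: print("rim",plane("top",170+e[0]/4.4,165+e[1]/4.4,70))
# side rim ellipse crop (178..273, 57..~105)
for e in [(178,80),(273,80),(226,57)]: print("siderim",plane("side",225+e[0]/3.6,165+e[1]/3.6,70))
a=plane("top",170+180/4.4,165+216/4.4,26);b=plane("top",170+199/4.4,165+267/4.4,26);d=b-a
print("tang",a,b,np.linalg.norm(d),np.degrees(np.arctan2(d[1],d[0])))
# moulding direction: yellow bar ends
f=imaging.grab_frame("top");hsv=cv2.cvtColor(f,cv2.COLOR_RGB2HSV)
m=np.zeros(f.shape[:2],np.uint8);m[170:200,170:262]=cv2.inRange(hsv,(18,120,120),(32,255,255))[170:200,170:262]
p=np.argwhere(m)[:,::-1].astype(np.float32);vx,vy,x,y=cv2.fitLine(p,cv2.DIST_HUBER,0,.01,.01).ravel()
a=plane("top",x-30*vx,y-30*vy,40);b=plane("top",x+30*vx,y+30*vy,40);d=b-a;print("mould",len(p),plane("top",x,y,40),np.degrees(np.arctan2(d[1],d[0])))
# rim circle via dark mask
s=r.read_state();print(s["eef_pos"],s["eef_rot"])
```

```text
key [[ 492.8  -94.   162. ]
 [ 489.5 -107.1  162. ]
 [ 413.9  -89.   162. ]
 [ 417.3  -77.   162. ]] [453.4 -91.8 162. ]
[-75.5  17.6   0. ] 166.8922753569728 77.50449308541246
side proj of handle mid (np.float64(274.86281191364685), np.float64(197.38622245096136)) seen mid 277.77777777777777 197.22222222222223
foot top (np.float64(337.3290167474222), np.float64(202.15011220190473))
rim [477.3 187.2  70. ]
rim [466.9 123.1  70. ]
rim [504.3 150.6  70. ]
rim [437.7 160.9  70. ]
siderim [445.3 143.4  70. ]
siderim [505.4 144.2  70. ]
siderim [475.5 180.8  70. ]
tang [486.8 159.   26. ] [460.9 154.3  26. ] 26.290489051907826 -169.70797365969077
mould 712 [543.1 142.2  40. ] -104.12801642466849
[184.5 623.2 231.3] [3.1 0.  2.9]
```

```bash
cat >> h.py <<'E'
from scipy.spatial.transform import Rotation as R
def go(x,y,z,yaw,cmd=None):
    s=r.read_state();p,e=(s["eef_pos"],s["eef_rot"]) if cmd is None else (np.array(cmd[:3]),[np.pi,0,np.radians(cmd[3])])
    A=R.from_euler("xyz",e);B=R.from_euler("xyz",[np.pi,0,np.radians(yaw)])
    print("shift m",(A.inv().apply(np.array([x,y,z])-p)/1000).round(4),"turn",np.degrees((A.inv()*B).as_rotvec()).round(2),"clock",s["clock"])
E
python3 -c "
from h import *
go(455,-92,300,166.9,(184.52,623.25,231.32,163.52));go(455,-92,230,166.9,(184.52,623.25,231.32,163.52))"
```

```text
shift m [-0.4623 -0.6091 -0.0687] turn [-0.    0.   -3.38] clock 0.6
shift m [-0.4623 -0.6091  0.0013] turn [-0.    0.   -3.38] clock 0.6
```

>>> drive_tool --xyz '[[0,-0.01,-0.04],[-0.02,-0.03,-0.069],[-0.3,-0.395,-0.069],[-0.3,-0.395,-0.069],[-0.3,-0.395,-0.069],[-0.3,-0.395,-0.069],[-0.462,-0.609,-0.069],[-0.462,-0.609,-0.069],[-0.462,-0.609,-0.069],[-0.462,-0.609,-0.069],[-0.462,-0.609,-0.069],[-0.462,-0.609,-0.069]]' --turn '[[0,0,0],[0,0,0],[0,0,-3.4],[0,0,-3.4],[0,0,-3.4],[0,0,-3.4],[0,0,-3.4],[0,0,-3.4],[0,0,-3.4],[0,0,-3.4],[0,0,-3.4],[0,0,-3.4]]' --grip 0 --squeeze 80

```text
clock: 1.6
eef_pos: [343.9, 197.8, 300.7]
eef_rot: [3.141, 0.001, 2.914]
contact_force: [1.0, 0.3, 0.4]
gripper_width: 85.7
grip_force: 0.0
```

```bash
python3 -c "
from h import *
s=r.read_state();print(s['eef_pos'],s['eef_rot'],s['q']);go(455,-92,200,166.9)"
```

```text
[343.88145614 197.77294679 300.71038286] [3.14070028e+00 1.35089974e-03 2.91395953e+00] [ 3.86428265e-01 -5.09139494e-01  2.07929889e+00 -4.90253927e-05
  1.56981497e+00 -9.56735537e-01]
shift m [-0.1735 -0.2573  0.1007] turn [0.05 0.08 0.06] clock 1.6
```

>>> drive_tool --xyz '[[-0.1735,-0.257,0],[-0.1735,-0.257,0],[-0.1735,-0.257,0],[-0.1735,-0.257,0],[-0.1735,-0.257,0],[-0.1735,-0.257,0],[-0.1735,-0.257,0],[-0.1735,-0.257,0],[-0.1735,-0.257,0.04],[-0.1735,-0.257,0.08],[-0.1735,-0.257,0.1],[-0.1735,-0.257,0.1]]' --turn '[[0,0,0],[0,0,0],[0,0,0],[0,0,0],[0,0,0],[0,0,0],[0,0,0],[0,0,0],[0,0,0],[0,0,0],[0,0,0],[0,0,0]]'

```text
clock: 2.6
eef_pos: [451.1, -89.3, 194.2]
eef_rot: [3.141, -0.011, 2.912]
contact_force: [-0.0, 0.7, -0.7]
gripper_width: 85.3
grip_force: 0.0
```

Run:
```python
from h import *
cv2.imwrite("pics/a1.png",np.hstack([crop("top",290,120,390,220,4),crop("side",225,120,325,220,4)]))
s=r.read_state();print(s['eef_pos'],s['eef_rot']);p=s['eef_pos']
for n in("top","side"):print(n,proj(n,p))
```

```text
[454.45796134 -90.04422632 200.4228067 ] [ 3.14150972e+00 -7.62813275e-04  2.91306318e+00]
top (np.float64(347.1637832657361), np.float64(169.61639823343654))
side (np.float64(275.30765144231304), np.float64(173.07934931030482))
```

View pics/a1.png

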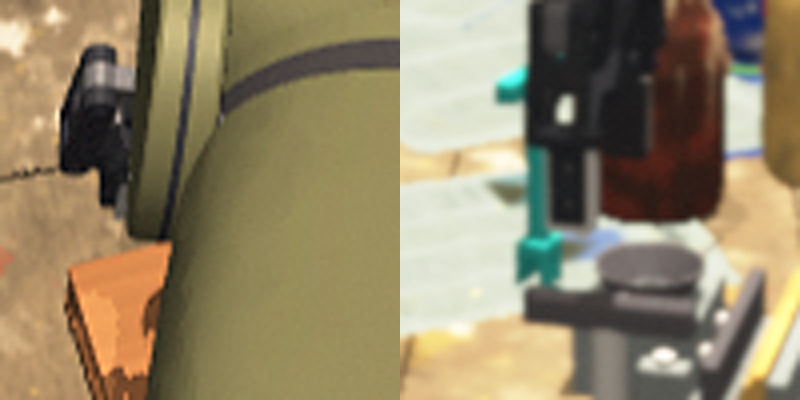

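The side view shows the near finger at about (269,165) and the key bar centred at (278,197). After allowing for finger depth, the key sits about 3–5 mm further out in x. I'll descend with a small shift, then grip the flat bar above the shaft.

>>> drive_tool --xyz '[[-0.003,-0.0015,0.02],[-0.003,-0.0015,0.04],[-0.003,-0.0015,0.052],[-0.003,-0.0015,0.052],[-0.003,-0.0015,0.052],[-0.003,-0.0015,0.052]]' --turn '[[0,0,0],[0,0,0],[0,0,0],[0,0,0],[0,0,0],[0,0,0]]'

```text
clock: 3.2
eef_pos: [458.4, -92.5, 150.4]
eef_rot: [-3.141, 0.003, 2.913]
contact_force: [0.5, 0.1, 0.4]
gripper_width: 85.1
grip_force: 0.0
```

>>> drive_tool --xyz '[[0,0,0],[0,0,0],[0,0,0],[0,0,0],[0,0,0],[0,0,0],[0,0,0],[0,0,0],[0,0,0],[0,0,0],[0,0,0],[0,0,0]]' --turn '[[0,0,0],[0,0,0],[0,0,0],[0,0,0],[0,0,0],[0,0,0],[0,0,0],[0,0,0],[0,0,0],[0,0,0],[0,0,0],[0,0,0]]' --grip 1 --squeeze 80

```text
clock: 4.2
eef_pos: [457.5, -92.3, 148.7]
eef_rot: [-3.142, 0.001, 2.913]
contact_force: [1.0, 0.3, 3.6]
gripper_width: 12.0
grip_force: 80.0
```

>>> drive_tool --xyz '[[0,0,-0.02],[0,0,-0.045],[0,0,-0.07],[0,0,-0.095],[0,0,-0.095],[0,0,-0.095],[0,0,-0.095]]' --turn '[[0,0,0],[0,0,0],[0,0,0],[0,0,0],[0,0,0],[0,0,0],[0,0,0]]'

```text
clock: 4.78
eef_pos: [456.2, -91.9, 241.2]
eef_rot: [3.141, -0.003, 2.913]
contact_force: [0.2, 0.2, -3.4]
gripper_width: 11.7
grip_force: 79.5
```

Run:
```python
from h import *
cv2.imwrite("pics/a2.png",crop("side",215,90,345,310,2.7))
s=r.read_state();print(s);go(474,155.5,244,190)
p=s['eef_pos']
for z in(0,-136+0,-101):print(z,proj("side",p+[0,0,z]))
```

```text
{'clock': 4.8333, 'q': array([-3.14248113e-01, -3.04214492e-01,  2.03353280e+00, -7.95066434e-05,
        1.41662129e+00, -1.65656197e+00]), 'qvel': array([-0.00147922,  0.00495122,  0.00348193,  0.00096719,  0.00146925,
        0.00192935]), 'joint_efforts': array([ 1.66867125e-03, -2.47139275e+01, -3.91821456e+01, -1.10563655e-03,
       -9.19837650e-03,  1.65070372e-05]), 'eef_pos': array([455.94449754, -91.8528914 , 240.67788154]), 'eef_rot': array([ 3.14129851, -0.00433769,  2.9131232 ]), 'contact_force': array([ 0.47901517, -0.24938162, -3.00016959]), 'torque': array([-0.00416192, -0.0024301 ,  0.02917059]), 'grip_force': 79.49704170227051, 'gripper_width': 11.830664138623918}
shift m [ 0.0384  0.245  -0.0031] turn [  0.07  -0.24 -23.09] clock 4.8333
0 (np.float64(275.9804013249269), np.float64(151.806631556958))
-136 (np.float64(276.4464667622736), np.float64(221.70223599038252))
-101 (np.float64(276.3323366406923), np.float64(204.58619778467542))
```

View pics/a2.png

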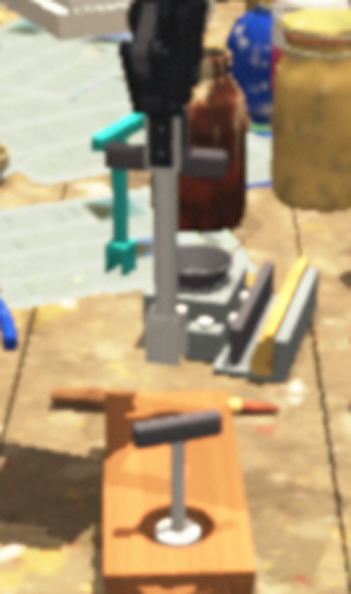

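The key hangs upright in the gripper: shaft at side x≈276.5, foot at x≈275.6, and the TCP projects to 276. The other key is undisturbed. Next I move over the well.

>>> drive_tool --xyz '[[0.005,0.03,0],[0.0105,0.065,0],[0.016,0.1,0],[0.022,0.135,0],[0.027,0.17,0],[0.032,0.205,0],[0.038,0.235,0],[0.038,0.245,0],[0.038,0.245,0],[0.038,0.245,0],[0.038,0.245,0],[0.038,0.245,0]]' --turn '[[0,0,-3],[0,0,-6],[0,0,-9],[0,0,-12],[0,0,-15],[0,0,-18],[0,0,-20],[0,0,-20],[0,0,-20],[0,0,-20],[0,0,-20],[0,0,-20]]'

```text
clock: 5.83
eef_pos: [475.5, 153.8, 242.7]
eef_rot: [-3.141, -0.001, -3.023]
contact_force: [0.6, -0.3, -1.9]
gripper_width: 11.6
grip_force: 79.5
```

Run:
```python
from h import *
cv2.imwrite("pics/a3.png",np.hstack([crop("side",240,80,340,230,4),crop("top",160,130,260,280,4)]))
s=r.read_state();p=s['eef_pos'];print(p,s['eef_rot']);go(474.5,155.5,200,187)
print(proj("side",p),proj("side",p-[0,0,137]),proj("side",[474.5,155.5,70]),proj("top",p-[0,0,137]),proj("top",[474.5,155.5,70]))
```

```text
[475.68004532 153.91868531 243.1782547 ] [-3.14139572e+00 -1.97682412e-04 -3.02291606e+00]
shift m [0.001  0.0017 0.0432] turn [-0.01 -0.01 -0.2 ] clock 5.9333
(np.float64(288.13002758836035), np.float64(111.39948460535933)) (np.float64(287.87301692753897), np.float64(170.78162968012737)) (np.float64(287.29999234097005), np.float64(185.15619099376002)) (np.float64(208.16615508803443), np.float64(205.08876280674752)) (np.float64(210.3183157526072), np.float64(212.27885845234235))
```

View pics/a3.png

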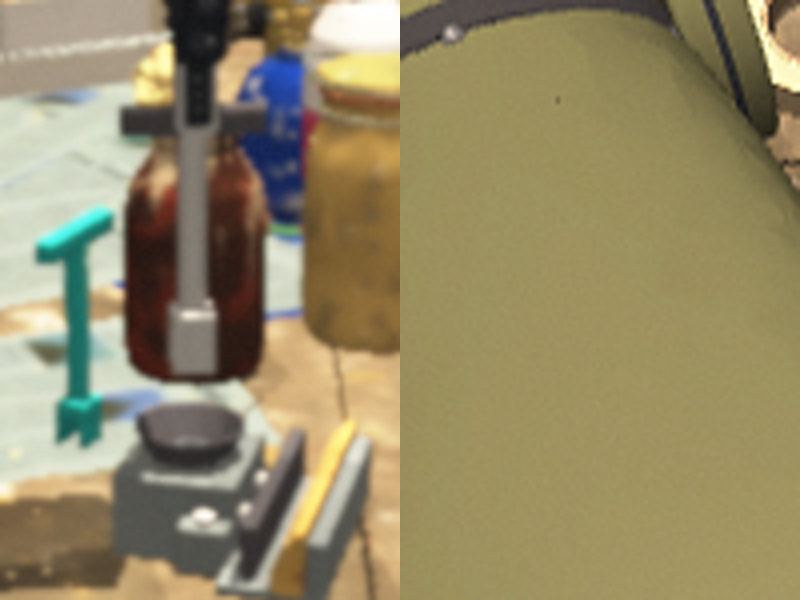

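Side view: the foot is centred at x≈288.4 and the rim at x≈287.5, so the key needs about 1.5 mm less x. The arm hides the top view. I'll correct and descend in stages, watching the force.

>>> drive_tool --xyz '[[0.0013,0.0013,0],[0.0013,0.0013,0.015],[0.0013,0.0013,0.03],[0.0013,0.0013,0.036],[0.0013,0.0013,0.042],[0.0013,0.0013,0.048],[0.0013,0.0013,0.052],[0.0013,0.0013,0.056],[0.0013,0.0013,0.056]]' --turn '[[0,0,0],[0,0,0],[0,0,0],[0,0,0],[0,0,0],[0,0,0],[0,0,0],[0,0,0],[0,0,0]]'

```text
clock: 6.68
eef_pos: [473.9, 156.1, 186.7]
eef_rot: [-3.142, -0.001, -3.021]
contact_force: [-0.5, 0.1, -1.9]
gripper_width: 12.0
grip_force: 79.5
```

>>> drive_tool --xyz '[[0,0,0.004],[0,0,0.008],[0,0,0.012],[0,0,0.016],[0,0,0.02],[0,0,0.02]]' --turn '[[0,0,0],[0,0,0],[0,0,0],[0,0,0],[0,0,0],[0,0,0]]'

```text
clock: 7.18
eef_pos: [473.5, 156.0, 166.0]
eef_rot: [-3.141, -0.002, -3.021]
contact_force: [-0.4, -0.1, -2.1]
gripper_width: 11.2
grip_force: 79.5
```

Still free, with the foot at about 29 mm. I'll go over the tang now.

>>> drive_tool --xyz '[[0,0,0.003],[0,0,0.006],[0,0,0.009],[0,0,0.011],[0,0,0.013],[0,0,0.013]]' --turn '[[0,0,0],[0,0,0],[0,0,0],[0,0,0],[0,0,0],[0,0,0]]'

```text
clock: 7.68
eef_pos: [473.9, 156.1, 153.8]
eef_rot: [-3.142, -0.001, -3.021]
contact_force: [0.6, -0.8, -2.5]
gripper_width: 11.4
grip_force: 79.5
```

>>> drive_tool --xyz '[[0,0,0.003],[0,0,0.005],[0,0,0.007],[0,0,0.008],[0,0,0.008]]' --turn '[[0,0,0],[0,0,0],[0,0,0],[0,0,0],[0,0,0]]'

```text
clock: 8.1
eef_pos: [474.0, 156.1, 145.9]
eef_rot: [-3.142, -0.001, -3.021]
contact_force: [0.2, 0.2, -1.9]
gripper_width: 11.7
grip_force: 79.5
```

>>> drive_tool --xyz '[[0,0,0],[0,0,0],[0,0,0],[0,0,0],[0,0,0],[0,0,0],[0,0,0],[0,0,0],[0,0,0],[0,0,0],[0,0,0],[0,0,0]]' --turn '[[0,0,3],[0,0,6],[0,0,9],[0,0,12],[0,0,15],[0,0,18],[0,0,21],[0,0,24],[0,0,27],[0,0,30],[0,0,33],[0,0,36]]'

```text
clock: 9.1
eef_pos: [474.0, 156.4, 146.4]
eef_rot: [3.141, -0.001, 2.632]
contact_force: [-1.4, 0.8, -1.2]
gripper_width: 11.8
grip_force: 79.5
```

```bash
python3 -c "
from h import *
s=r.read_state();print(s['torque'],s['contact_force'],s['q'],np.degrees(s['eef_rot']))"
```

```text
[0.14704438 0.23184225 0.11184207] [-1.38453883  0.8187407  -1.16029759] [ 2.10799622e-01 -1.45356133e-01  2.06417098e+00  6.41587012e-04
  1.22325197e+00 -8.50248808e-01] [ 1.79991960e+02 -4.32177733e-02  1.50781072e+02]
```

The moment is 0.11 N m, so it is driving the screw. Continuing.

>>> drive_tool --xyz '[[0,0,0],[0,0,0],[0,0,0],[0,0,0],[0,0,0],[0,0,0],[0,0,0],[0,0,0],[0,0,0],[0,0,0]]' --turn '[[0,0,3],[0,0,6],[0,0,9],[0,0,12],[0,0,15],[0,0,18],[0,0,21],[0,0,24],[0,0,27],[0,0,28]]'

```text
clock: 9.93
eef_pos: [473.9, 156.4, 146.4]
eef_rot: [-3.141, -0.001, 2.144]
contact_force: [-0.5, 1.6, -1.8]
gripper_width: 11.7
grip_force: 79.6
```

```bash
python3 -c "
from h import *
s=r.read_state();print(s['torque'],s['contact_force'],s['q'],np.degrees(s['eef_rot']))"
```

```text
[0.17399128 0.29373391 0.09590858] [-0.49546259  1.63543023 -1.84449176] [ 2.10812240e-01 -1.45398521e-01  2.06422376e+00  6.17600055e-04
  1.22344757e+00 -3.62570693e-01] [-1.79975358e+02 -4.49249452e-02  1.22840356e+02]
```

Not at the stop yet, so I'll continue in small steps.

>>> drive_tool --xyz '[[0,0,0],[0,0,0],[0,0,0],[0,0,0],[0,0,0]]' --turn '[[0,0,2],[0,0,4],[0,0,6],[0,0,7],[0,0,7]]'

```text
clock: 10.35
eef_pos: [474.0, 156.3, 146.4]
eef_rot: [-3.141, -0.001, 2.024]
contact_force: [-1.2, 1.7, -1.6]
gripper_width: 11.4
grip_force: 79.6
```

```bash
python3 -c "
from h import *
s=r.read_state();print(s['torque'],s['contact_force'],np.degrees(s['eef_rot']))"
```

```text
[0.26901638 0.4135083  0.20057916] [-1.23539023  1.67451444 -1.64161313] [-1.79976301e+02 -3.06547842e-02  1.15948266e+02]
```

>>> drive_tool --xyz '[[0,0,0],[0,0,0],[0,0,0],[0,0,0]]' --turn '[[0,0,2],[0,0,3],[0,0,4],[0,0,4]]'

```text
clock: 10.68
eef_pos: [474.1, 156.3, 146.4]
eef_rot: [-3.141, 0.0, 1.955]
contact_force: [-2.4, 0.2, -0.3]
gripper_width: 11.5
grip_force: 80.3
```

```bash
python3 -c "
from h import *
s=r.read_state();print(s['torque'],s['contact_force'],np.degrees(s['eef_rot']))"
```

```text
[0.26976723 0.49190438 0.95640599] [-2.41095912  0.18614422 -0.25413373] [-1.79982729e+02  5.53240029e-05  1.11990560e+02]
```

The moment jumped to 0.96 N m, so the screw is at its stop. I'll relax the twist, then release.

>>> drive_tool --xyz '[[0,0,0],[0,0,0.001],[0,0,0.001],[0,0,0.001]]' --turn '[[0,0,-3],[0,0,-6],[0,0,-6],[0,0,-6]]'

```text
clock: 11.02
eef_pos: [474.5, 155.9, 145.3]
eef_rot: [3.141, 0.001, 2.056]
contact_force: [-0.6, 1.0, -2.8]
gripper_width: 11.7
grip_force: 79.4
```

>>> drive_tool --xyz '[[0,0,0],[0,0,0],[0,0,0],[0,0,0],[0,0,0],[0,0,0],[0,0,0],[0,0,0],[0,0,0],[0,0,0]]' --turn '[[0,0,0],[0,0,0],[0,0,0],[0,0,0],[0,0,0],[0,0,0],[0,0,0],[0,0,0],[0,0,0],[0,0,0]]' --grip 0

```text
clock: 11.85
eef_pos: [474.2, 156.2, 145.3]
eef_rot: [3.142, 0.0, 2.058]
contact_force: [-0.1, -0.2, -0.1]
gripper_width: 85.5
grip_force: 0.0
```

>>> drive_tool --xyz '[[0,0,-0.01],[0,0,-0.03],[0,0,-0.06],[0,0,-0.09],[0,0,-0.12],[0,0,-0.12],[0,0,-0.12],[0,0,-0.12]]' --turn '[[0,0,0],[0,0,0],[0,0,0],[0,0,0],[0,0,0],[0,0,0],[0,0,0],[0,0,0]]'

```text
clock: 12.52
eef_pos: [474.0, 156.1, 265.3]
eef_rot: [3.142, -0.0, 2.058]
contact_force: [0.2, 0.1, -0.7]
gripper_width: 85.3
grip_force: 0.0
```

Run:
```python
from h import *
cv2.imwrite("pics/a4.png",crop("side",220,80,345,330,2.4))
s=r.read_state();print(s['eef_pos'],s['contact_force'],s['gripper_width'])
print(proj("side",[474,156,158]),proj("side",[474,156,70]))
```

```text
[473.59362177 156.00588694 264.23262086] [ 0.21423049 -0.63000632 -0.55134075] 85.46119562890229
(np.float64(287.2161186873478), np.float64(148.74894536957282)) (np.float64(287.0839455001373), np.float64(185.06789451185017))
```

View pics/a4.png

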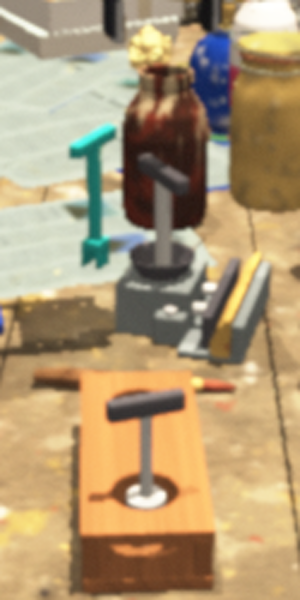

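The slot key stands upright in the well (handle at side ≈(288,152)) with the jaw against the moulding. The round key is still in the stand and the gripper is clear.

```bash
python3 -c "
from bench import r
print(r.hand_in())"
```

```text
the job is handed in; nothing more can be done
None
```

The slotted key stands upright in the well with the screw turned to its stop (the wrist moment jumped to about 0.96 N m there), the round-footed key was left in the stand, and the job is handed in; hand-in returned no verdict.

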